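# Build the slicer's spacer stack on its arbor

## Robot

A 6-joint arm with a two-finger parallel gripper is mounted at the origin on a cart in front of the work surface, level with it; the furniture and walls round the work are solid. World frame = base frame: x ahead of the robot, y to its left, z up, the work surface at z = 0. Lengths are in m, angles in rad, forces in N, time in s.
With the tool pointing down it reaches from about 0.35 to 0.925 m from the base axis. Payload 6.4 kg.
Tool frame: the origin (TCP) lies midway between the tips of the shut fingers; the grasp point (between the pads) lies 19 mm behind it (tcp_to_grasp is the z of the grasp point in the tool frame, in m); z points along the fingers, y is the line along which they close (so a half turn about z gives the same grasp; the last joint's range is limited). The gripper opens to 85 mm and grips with 20 to 120 N. Pads are 22 mm wide; open, the fingers measure 114 mm over their backs; the gripper's body (76 mm by 85 mm) begins 54 mm behind the grasp point. The pads swing forward as they close: fully open they stand 13 mm farther back than shut.
Start: joints at [1.032, 0.245, 1.558, -0, 1.339, -0.174], TCP at [0.232, 0.607, 0.231] pointing down, gripper open.
Joint ranges: [-3.13, 3.13], [-1.02, 2.26], [0.13, 2.54], [-0.95, 4.09], [0.21, 2.88], [-2.74, 2.74]. Speed limits (rad/s): [2.57, 2.57, 3.14, 3.14, 3.14, 3.14].

## Interface

Orientations are given as a unit quaternion [x, y, z, w].
In Python, from station import get_obs, get_image, finish_job, spot_in, tcp_to_grasp gives the robot as it stands.
- The arm moves only by the shell command python3 -m crank 'ROWS'. ROWS is JSON, a list of rows, each a list of 7 numbers: the turn, a rotation vector about the world's x, y, z in degrees, then the shift along the world's x, y, z in m, then the closure in counts, from 0 (fully open) to 255 (shut). In form: [[ax, ay, az, x, y, z, gripper], ...]. A call has 1 to 20 rows; each row shifts and turns the commanded pose from where the row before left it; what a row does not reach is not made up. A row lasts 1/8 s, in which the tool goes at most 62.5 mm and 10.7 degrees, less where a joint would pass 70% of its speed; a pose out of reach is approached as far as the arm can. A call is refused whole if a number of a shift passes 0.0625 or a number of a turn 10.7, either way. A call with a gripper value outside its range is refused whole. The fingers move at their own pace and stop on an object; the grip force is fixed at half the most. Time passes only in rows, so rows that do not move let the fingers close. It gives the time, the measured TCP pose, the force and the opening at its end, in the units of the state.
- get_obs(): the state, without advancing time (a new reading comes with each control period).
- get_image(name): name is "scene" or "top" or "wrist"; returns a dict with "frame" (384x512x3 uint8, red, green, blue), "intrinsics" (3x3 intrinsics, pixels), "rvec" (rotation vector, rad) and "tvec" (3), from world to camera coordinates, as OpenCV has them. Camera axes: x right, y down, z forward; pixel columns grow to the right and rows downward; lengths in m; the calibration is good to about 2 mm. A picture is of the moment at which its call begins. There is no depth.
- finish_job(): hands the job in, once; it reports no verdict.
Trained networks look in a picture, given as the dict that the camera call returned (one of the last four; its "shot" number tells which), for a name from the list of things; names that differ only in an ending like _2 or _b are one class to them, and where a whole thing is asked for, a point or a joint stands for the part that bears it (a point fixed in the world has none). Each returns a list of dicts, best first, with "score" (0 to 1); they miss things now and then, are a little off and sometimes report something else, mostly with a low value. They report only what shows in the picture. A call takes as long as a camera call. They do not tell look-alikes from the thing itself.
- spot_in(picture, query): "box" ([left, top, right, bottom] in pixels, round what is visible of it).
The state is a dict: "clock": time; "qpos": joint angles; "joint_vel": joint speeds; "effort": joint torques, N m; "tcp_pos": TCP position; "ee_rot": TCP orientation; "contact_force": force on the tool from outside, world axes, zero at the start; "ft_torque": the same for the moment, N m; "opening": opening from 0.0 (shut) to 1.0 (fully open).
Only numpy, scipy, OpenCV 4.12 (cv2) and the standard library are available. Lean on these libraries where they do the work, as an engineer would, in place of code of your own. Each camera call takes 0.05 s, during which the arm holds its last target. There are 200 camera calls.

## Task

Thread the three octagonal spacers onto the square arbor of the grey stand, thickest first, then the middle one, the thinnest on top, each lowered fully home, lying flat with no gap. The arbor stands turned at an unknown angle on a light spring, so feel for it: let a spacer rest lightly on it and turn until it slips over; do not lean hard on the stand and do not let a spacer drop down the arbor. Leave the tape roll, peeler and marker where they lie.

Things in the scene. Friction and masses are not known exactly. Their poses are not given: they have to be found in the camera images.
- arbor_stand: grey round foot, 90 mm across and 10 mm high, fixed to the table, with a round steel shoulder 40 mm across from 10 to 24 mm height. Out of it rises the steel arbor: a 17.5 mm square bar up to 74 mm above the table, topped by a round nose 16 mm across that ends at 81 mm. Origin: centre of the foot's underside; z up
- arbor_top (a point): where the raised arbor's nose ends, on its axis, 81 mm above the table; fixed to the stand. The arbor can sink 12 mm on a spring (it yields from about 2 N, 7 N at its stop, rigid there) and comes back up. It turns about its vertical axis against about 0.08 N m of friction and starts within 42 degrees of square with the stand's x axis; its angle and sinking are not reported
- arbor_step (a point): where the raised arbor's square part ends and the nose begins, on the axis, 50 mm above the seat; fixed to the stand. A spacer passes over the nose at any angle, then rests on the square's corners unless its bore matches the square within about 6 degrees (at any quarter turn). Over the square part, spacer and arbor turn together
- seat (a point): centre of the shoulder's top face, on the arbor's axis, 24 mm above the table: the underside of the first spacer comes to rest here
- spacer_thick: white plastic octagonal spacer, 48 mm across flats, 22 mm thick, with a 20 mm square bore; lies flat, 30 to 80 g. The three differ only in thickness. Origin: centre of its underside; z up along the bore; x and y are square to the bore's sides and to two pairs of outer flats (other flats at 45 degrees)
- spacer_mid: white plastic octagonal spacer, 48 mm across flats, 15 mm thick, with a 20 mm square bore; lies flat, 30 to 80 g. The three differ only in thickness. Origin: centre of its underside; z up along the bore; x and y are square to the bore's sides and to two pairs of outer flats (other flats at 45 degrees)
- spacer_thin: white plastic octagonal spacer, 48 mm across flats, 10 mm thick, with a 20 mm square bore; lies flat, 30 to 80 g. The three differ only in thickness. Origin: centre of its underside; z up along the bore; x and y are square to the bore's sides and to two pairs of outer flats (other flats at 45 degrees)
- label_tape: roll of masking tape lying flat, 104 mm across, 25 mm high; loose bystander, origin under its centre
- peeler: black-handled peeler, 170 x 25 x 18 mm, lying; loose bystander, origin under its centre, long axis x
- marker: white and black marker pen, 17 x 135 x 16 mm, lying; loose bystander, origin under its centre, long axis y
Things that resemble listed ones, but are neither listed nor needed, are in the scene too. What is shaped like the spacer_thin but purple is not meant.

How it is judged:
By the outcome, as a careful person would: the job done as asked, in the order asked, and still so for the second after the job is handed in, with the robot touching nothing.
It also fails if it takes over 72 s, if anything falls off the work surface, if the arm or the gripper's body presses on something with over 40 N, if the wrist force passes 120 N, or if a joint passes its speed limit or range.

## Working session

There is one attempt and no reset: what is moved stays moved. The work goes in short steps, Python scripts to look and compute and a shell command to move; the robot and the scene stay as the last step left them, time stands still between calls to the robot, and variables do not carry over. Pictures are saved under pics/ and viewed, on a budget of 10 in all, crops included, one or two more only if the job needs it, and the job is handed in when it is done.

```bash
mkdir -p pics; ls; python3 - <<'E'
from station import *
import cv2,numpy as np
ob=get_obs(); print(ob, tcp_to_grasp)
ims=[]
for n in("scene","top"):
    p=get_image(n); cv2.imwrite(f"pics/{n}0.png",p["frame"][:,:,::-1]); 
    print(n,p["intrinsics"],p["rvec"],p["tvec"])
    for q in("arbor_stand","spacer_thick","spacer_mid","spacer_thin","label_tape","peeler","marker"):
        print(q,[(np.round(d["box"]).astype(int).tolist(),round(d["score"],2)) for d in spot_in(p,q)])
E
```

```text
pics
{'clock': 0.0, 'qpos': array([ 1.03188599e+00,  2.45807159e-01,  1.55904013e+00,  1.69498021e-05,
        1.33871764e+00, -1.74076294e-01]), 'joint_vel': array([ 0.00152619, -0.00034144,  0.00052381,  0.00031903,  0.00049113,
       -0.00037789]), 'effort': array([ 9.49923487e-04, -4.29507637e+01, -3.26130044e+01, -1.10994304e-04,
        5.28507109e-03, -3.28066108e-08]), 'tcp_pos': array([0.23159416, 0.60672933, 0.23017072]), 'ee_rot': array([ 1.81408855e-01,  9.83407268e-01, -9.21257939e-04, -3.51879687e-04]), 'contact_force': array([-0.49004677,  1.08900301, -0.22074387]), 'ft_torque': array([-0.02155988,  0.03059304,  0.00176404]), 'opening': 0.9983117130576956} -0.0187
scene [[500.03363142   0.         264.59984486]
 [  0.         500.03363142 191.2168474 ]
 [  0.           0.           1.        ]] [ 2.12358545 -1.31617234  0.50016312] [-0.07956859  0.45815839  0.91142172]
arbor_stand [([248, 197, 284, 231], 0.72)]
spacer_thick [([203, 178, 225, 196], 0.89)]
spacer_mid [([332, 251, 352, 274], 0.92)]
spacer_thin [([350, 204, 368, 221], 0.82), ([310, 209, 327, 230], 0.61)]
label_tape [([224, 238, 267, 281], 0.62)]
peeler [([140, 182, 177, 225], 0.57)]
marker [([225, 165, 272, 179], 0.83), ([250, 198, 286, 234], 0.59)]
top [[384.45253378   0.         262.01748431]
 [  0.         384.45253378 195.57595127]
 [  0.           0.           1.        ]] [ 2.20045214 -2.20177521  0.0906169 ] [0.15679135 0.50304515 0.96995309]
arbor_stand [([247, 178, 284, 216], 0.89)]
spacer_thick [([190, 177, 210, 197], 0.82)]
spacer_mid [([336, 207, 360, 226], 0.79)]
spacer_thin [([346, 234, 370, 258], 0.78), ([300, 171, 320, 188], 0.65), ([330, 145, 349, 164], 0.63), ([250, 181, 281, 215], 0.49)]
label_tape [([251, 230, 291, 273], 0.71)]
peeler [([152, 194, 162, 260], 0.67)]
marker [([200, 150, 246, 157], 0.6)]
```

```bash
python3 - <<'E'
import cv2,numpy as np
t=cv2.imread("pics/top0.png");s=cv2.imread("pics/scene0.png")
a=cv2.resize(t[130:290,130:390],(800,492),interpolation=cv2.INTER_CUBIC)
b=cv2.resize(s[150:300,120:400],(800,429),interpolation=cv2.INTER_CUBIC)
cv2.imwrite("pics/a.png",a);cv2.imwrite("pics/b.png",b)
E
```

```text
(no output)
```

View pics/a.png

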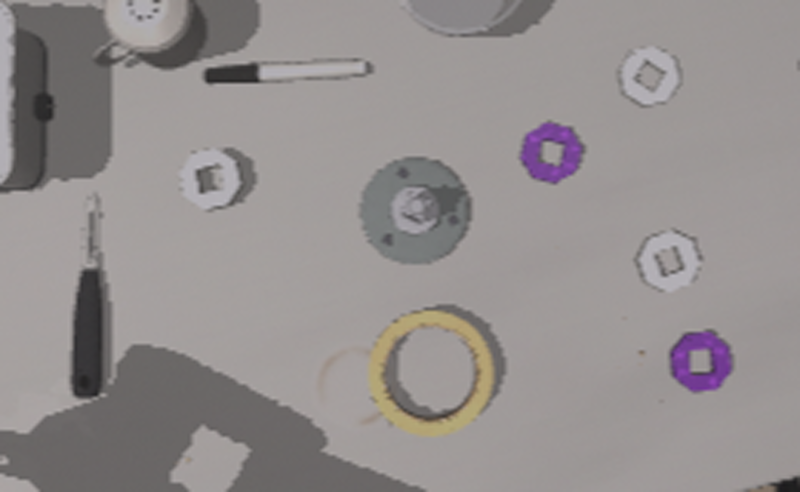

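View pics/b.png

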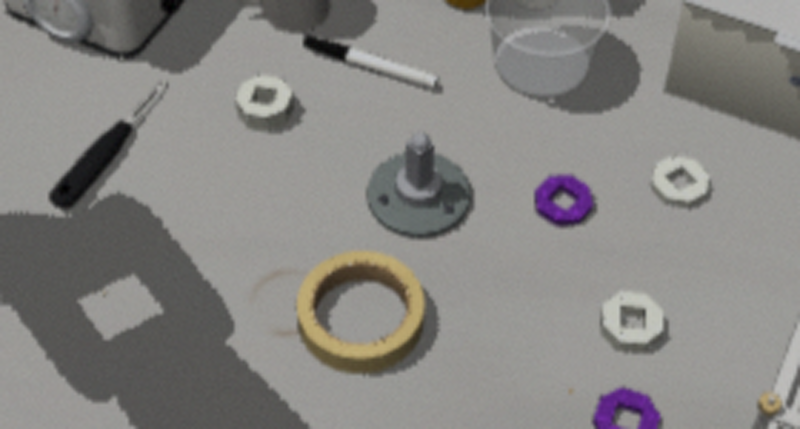

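Candidates for the spacers (top camera pixels): white at (198,188), (341,154) and (347,214), plus purple at (310,180) and (358,246), which are excluded. Going by the side height in the scene view, (198,188) is thick, (347,214) mid and (341,154) thin. I'll confirm that with measurements and a crop.

```bash
cat > h.py <<'E'
import cv2,numpy as np
from station import *
from scipy.spatial.transform import Rotation as R
def w2p(p,X):
    return cv2.projectPoints(np.asarray(X,float).reshape(-1,3),p["rvec"],p["tvec"],p["intrinsics"],None)[0].reshape(-1,2)
def p2w(p,uv,z):
    Rm=cv2.Rodrigues(np.asarray(p["rvec"]))[0];c=-Rm.T@np.asarray(p["tvec"]).ravel()
    uv=np.asarray(uv,float).reshape(-1,2)
    d=(Rm.T@np.linalg.inv(p["intrinsics"])@np.c_[uv,np.ones(len(uv))].T).T
    return c+d*((z-c[2])/d[:,2])[:,None]
def white(p,thr=150):
    h=cv2.cvtColor(p["frame"],cv2.COLOR_RGB2HSV)
    return ((h[...,1]<40)&(h[...,2]>thr)).astype(np.uint8)*255
def pose():
    o=get_obs();r=R.from_quat(o["ee_rot"]).as_matrix()
    return o["tcp_pos"],np.degrees(np.arctan2(r[1,1],r[0,1]))
def crop(p,name,box,w=800):
    l,t,r,b=box;c=p["frame"][t:b,l:r,::-1];s=min(w/(r-l),600/(b-t))
    cv2.imwrite("pics/"+name,cv2.resize(c,None,fx=s,fy=s,interpolation=cv2.INTER_CUBIC))
E
python3 - <<'E'
from h import *
p=get_image("top");q=get_image("scene")
for n,uv,h in(("thick",(198.2,188.2),.022),("mid",(347.4,214.5),.015),("thin",(341.2,154.4),.010),("stand",(265,198),.01)):
    X=p2w(p,[uv],h)[0];print(n,X.round(4),w2p(q,X).round(0))
print(pose())
f=q["frame"]; t=[]
for c in((214,185),(341,262),(358,213)):
    x,y=c;t.append(cv2.resize(f[y-18:y+18,x-18:x+18,::-1],(260,260),interpolation=cv2.INTER_CUBIC))
cv2.imwrite("pics/c.png",np.hstack(t))
E
```

```text
thick [0.5213 0.3181 0.022 ] [[212. 184.]]
mid [ 0.4545 -0.062   0.015 ] [[342. 261.]]
thin [ 0.6104 -0.0493  0.01  ] [[358. 213.]]
stand [0.4971 0.1488 0.01  ] [[267. 217.]]
(array([0.23190373, 0.60723401, 0.23128302]), np.float64(69.09858320228568))
```

View pics/c.png

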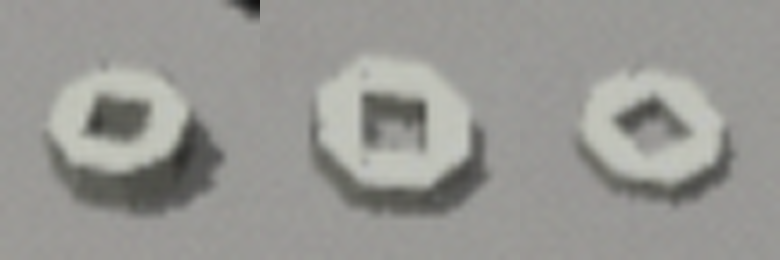

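Confirmed: tall wall at left (thick), medium in the middle (mid), thinnest at right (thin). Moving above the thick one.

```bash
python3 -m crank '[[0,0,0,0.041,-0.041,0,0],[0,0,0,0.041,-0.041,0,0],[0,0,0,0.041,-0.041,0,0],[0,0,0,0.041,-0.041,0,0],[0,0,0,0.041,-0.041,0,0],[0,0,0,0.042,-0.042,-0.02,0],[0,0,0,0.042,-0.042,-0.02,0],[0,0,0,0,0,0,0]]'
python3 - <<'E'
from h import *
print(pose())
p=get_image("wrist");crop(p,"w1.png",(0,0,512,384),512)
print(w2p(p,[[.5213,.3181,.022],[.4971,.1488,.081]]))
E
```

```text
clock: 1.9
tcp_pos: [0.5222, 0.3151, 0.1894]
ee_rot: [0.184, 0.983, -0.001, -0.001]
contact_force: [-0.2, 0.3, -0.7]
opening: 1.004
(array([0.52215388, 0.31509651, 0.18940412]), np.float64(68.78451154252886))
[[256.24897791 166.2953942 ]
 [ 57.52233709 228.21050161]]
```

View pics/w1.png

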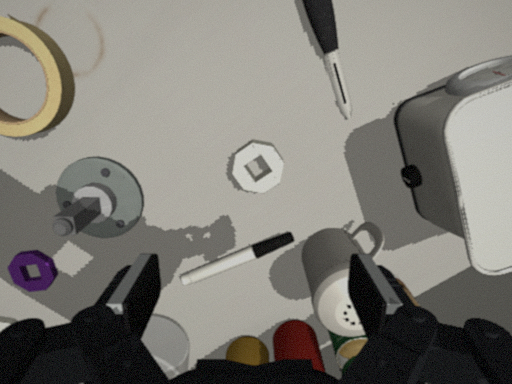

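The wrist view shows the thick spacer at (258,167), its bore slightly turned, and the stand's foot at (100,196) with the nose at (62,228). Measuring both.

```bash
cat >> h.py <<'E'
def spacer(p,X,h):
    """centre, bore angle (mod 90) and octagon angle (mod 45) by fitting template to the image on plane z=h"""
    c0=np.asarray(X[:2]);n=241;half=.04   # rectified patch 1/3 mm per px
    g=np.linspace(-half,half,n);xx,yy=np.meshgrid(g+c0[0],g+c0[1])
    uv=w2p(p,np.c_[xx.ravel(),yy.ravel(),np.full(xx.size,h)]).astype(np.float32).reshape(n,n,2)
    m=cv2.remap(p["frame"],uv[...,0],uv[...,1],cv2.INTER_LINEAR).astype(float).mean(2)
    from scipy.optimize import minimize
    def tmpl(a):
        cx,cy,t=a;x=xx-c0[0]-cx;y=yy-c0[1]-cy;c,s=np.cos(t),np.sin(t)
        u=np.abs(c*x+s*y);v=np.abs(-s*x+c*y);o=np.maximum(np.maximum(u,v),(u+v)/2**.5)
        sg=lambda d:1/(1+np.exp(-d/.0006))
        w=sg(.036-np.hypot(x,y))
        return sg(.024-o)*sg(np.maximum(u,v)-.010),w
    def f(a):
        T,w=tmpl(a);T=T-(T*w).sum()/w.sum();M=m-(m*w).sum()/w.sum()
        return -(w*T*M).sum()/np.sqrt((w*T*T).sum()*(w*M*M).sum())
    best=min((minimize(f,[0,0,t],method="Nelder-Mead",options=dict(initial_simplex=[[0,0,t],[.004,0,t],[0,.004,t],[0,0,t+.2]])) for t in np.radians(np.arange(0,90,15))),key=lambda r:r.fun)
    return c0+best.x[:2],np.degrees(best.x[2])%90,-best.fun,m
E
python3 - <<'E'
from h import *
p=get_image("wrist")
c,a,s,m=spacer(p,[.5213,.3181],.022);print("thick",c.round(4),a.round(1),s.round(3))
t=get_image("top")
for n,X,h in(("thick",(.5213,.3181),.022),("mid",(.4545,-.062),.015),("thin",(.6104,-.0493),.01)):
    r=spacer(t,X,h);print(n,r[0].round(4),r[1].round(1),r[2].round(3))
print("stand foot ctr by pixel", p2w(p,[[99.5,196]],.01), "nose",p2w(p,[[62,228]],.081))
E
```

```text
thick [0.5242 0.319 ] 13.5 0.681
thick [0.4839 0.3464] 56.7 0.507
mid [ 0.4539 -0.0618] 19.4 0.634
thin [ 0.6115 -0.0479] 57.4 0.768
stand foot ctr by pixel [[0.49483647 0.15519266 0.01      ]] nose [[0.4980873  0.15361827 0.081     ]]
```

```bash
python3 -m crank '[[0,0,-5,0.002,0.004,-0.035,0],[0,0,-5.3,0,0,-0.035,0],[0,0,0,0,0,0,0]]'
python3 - <<'E'
from h import *
print(pose())
p=get_image("wrist")
c,a,s,m=spacer(p,[.5242,.319],.022);print("thick",c.round(4),a.round(1),s.round(3))
f=p["frame"].copy();th=np.radians(a)
for rr,k,off in((.024/np.cos(np.pi/8),8,np.pi/8),(.01*2**.5,4,np.pi/4)):
    an=th+off+np.arange(k)*2*np.pi/k
    q=w2p(p,np.c_[c[0]+rr*np.cos(an),c[1]+rr*np.sin(an),np.full(k,.022)])
    cv2.polylines(f,[np.round(q).astype(int)],True,(255,0,0))
p["frame"]=f;crop(p,"w2.png",(0,60,512,384),700)
E
```

```text
clock: 2.42
tcp_pos: [0.5198, 0.323, 0.119]
ee_rot: [0.267, 0.964, -0.002, -0.002]
contact_force: [0.2, 0.6, 0.4]
opening: 1.005
(array([0.51984051, 0.32303659, 0.1190156 ]), np.float64(58.98841455997819))
thick [0.5244 0.3188] 13.3 0.689
```

View pics/w2.png

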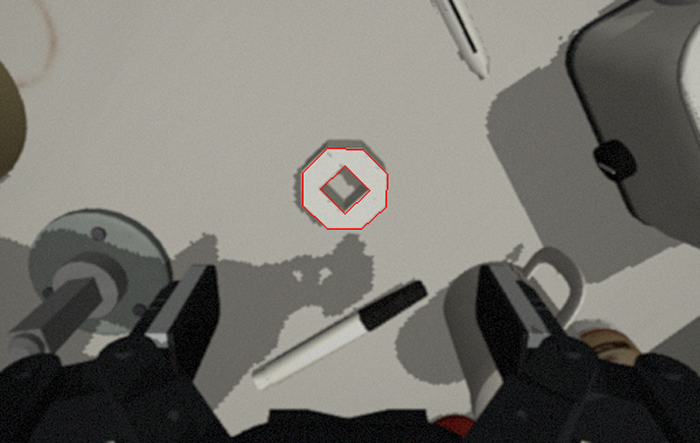

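The overlay fits the thick spacer exactly (centre about (345,190)). Going down and gripping with a small xy correction.

```bash
python3 -m crank '[[0,0,0,0.0045,-0.004,-0.04,0],[0,0,0,0,0,-0.04,0],[0,0,0,0,0,-0.02,0],[0,0,0,0,0,0,0]]'
```

```text
clock: 2.98
tcp_pos: [0.527, 0.3188, 0.0215]
ee_rot: [0.268, 0.963, -0.0, -0.0]
contact_force: [-0.2, -1.0, -0.4]
opening: 1.0
```

```bash
python3 -m crank '[[0,0,0,-0.001,0,-0.016,0],[0,0,0,0,0,0,0],[0,0,0,0,0,0,255],[0,0,0,0,0,0,255],[0,0,0,0,0,0,255],[0,0,0,0,0,0,255],[0,0,0,0,0,0,255]]'
```

```text
clock: 3.85
tcp_pos: [0.5271, 0.3188, 0.0064]
ee_rot: [0.269, 0.963, 0.001, 0.001]
contact_force: [0.7, -0.4, 6.1]
opening: 0.541
```

```bash
python3 -m crank '[[0,0,0,0,0,0.02,255],[0,0,0,0,0,0.05,255],[0,0,0,0,0,0.055,255],[0,0,0,0,0,0,255]]'
python3 - <<'E'
from h import *
x,y=pose();p=get_image("wrist")
Rm=cv2.Rodrigues(np.asarray(p["rvec"]))[0];c=-Rm.T@np.asarray(p["tvec"]).ravel()
Rt=R.from_quat(get_obs()["ee_rot"]).as_matrix()
print(x,y,"cam in tool",Rt.T@(c-x),"axis in tool",Rt.T@Rm[2],"tool x,y",Rt[:,0],Rt[:,1])
E
```

```text
clock: 4.35
tcp_pos: [0.5295, 0.3199, 0.1371]
ee_rot: [0.269, 0.963, 0.003, 0.005]
contact_force: [0.5, -0.5, -2.0]
opening: 0.539
[0.52945221 0.31985481 0.13714908] 58.810286990661986 cam in tool [ 8.07343382e-02  1.21326680e-04 -1.42167187e-01] axis in tool [-0.31924052  0.00448316  0.94766312] tool x,y [-0.85541106  0.51793914 -0.00331092] [0.51792542 0.85541537 0.0042194 ]
```

```bash
python3 -m crank '[[0,0,0,0.003,-0.048,0,255],[0,0,0,0.003,-0.048,0,255],[0,0,0,0.003,-0.048,0,255],[0,0,0,0.002,-0.048,0,255],[0,0,0,0,0,0,255]]'
python3 - <<'E'
from h import *
print(pose());p=get_image("wrist")
u=w2p(p,[[.497,.154,.078],[.497,.154,.01]]);print(u)
x,y=u[0].astype(int);crop(p,"w3.png",(max(x-75,0),max(y-60,0),x+75,y+60),750)
print(max(x-75,0),max(y-60,0));np.save("w3.npy",p["frame"])
import pickle;pickle.dump(p,open("w3.pkl","wb"))
E
```

```text
clock: 5.03
tcp_pos: [0.5359, 0.1239, 0.1287]
ee_rot: [0.271, 0.963, -0.001, -0.002]
contact_force: [-0.3, -0.2, -1.5]
opening: 0.541
(array([0.53590605, 0.12386082, 0.12866097]), np.float64(58.54865304189598))
[[261.96439955 137.25038352]
 [260.15687405 123.40895113]]
186 77
```

View pics/w3.png

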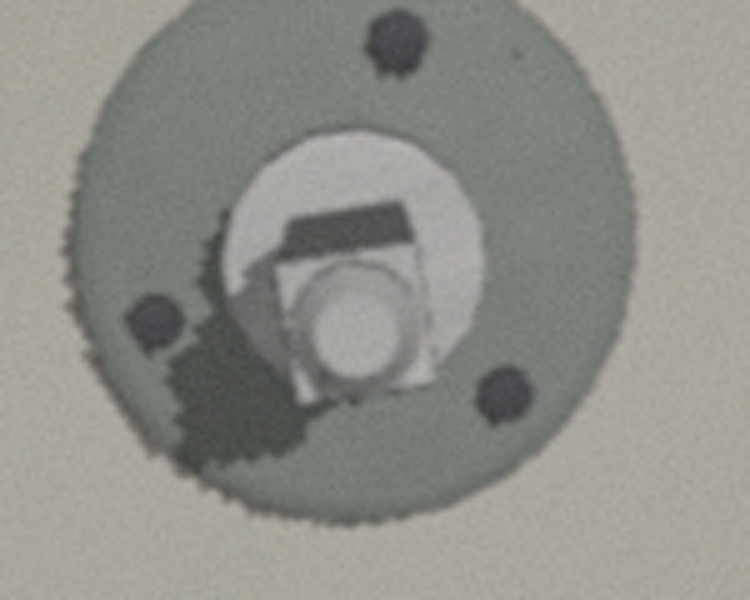

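The view shows the square's top with corners at crop (274,262), (413,241), (437,380), (300,405), and the foot circle centred near (352,238).

```bash
python3 - <<'E'
from h import *
import pickle;p=pickle.load(open("w3.pkl","rb"))
k=np.array([[274,262],[413,241],[437,380],[300,405]])/5+[186,77]
X=p2w(p,k,.074);print("square ctr",X.mean(0).round(4),"sides",np.linalg.norm(np.diff(X,axis=0),axis=1).round(4))
d=np.roll(X,-1,0)-X;print("angles",(np.degrees(np.arctan2(d[:,1],d[:,0]))%90).round(1))
print("foot",p2w(p,np.array([[352,238]])/5+[186,77],.01).round(4),"nose",p2w(p,np.array([[356,331]])/5+[186,77],.081).round(4))
print("shoulder",p2w(p,np.array([[353,258]])/5+[186,77],.024).round(4))
# held spacer top as seen
c=pose()[0];print(c,w2p(p,[c,c+[0,0,.02]]))
E
```

```text
square ctr [0.4983 0.1499 0.074 ] sides [0.0167 0.017  0.017 ]
angles [67.1 69.3 69.1 68.3]
foot [[0.4963 0.151  0.01  ]] nose [[0.4981 0.15   0.081 ]]
shoulder [[0.4974 0.1504 0.024 ]]
[0.5359716  0.12528358 0.12884605] [[254.77088649 252.92144544]
 [254.77428221 275.92491142]]
```

```bash
python3 -m crank '[[0,0,-8.8,-0.005,-0.005,0,255],[0,0,-8.8,-0.005,-0.005,0,255],[0,0,-8.8,-0.004,-0.005,0,255],[0,0,-8.6,-0.004,-0.006,0,255],[0,0,0,0,0,0,255],[0,0,0,0,0,0,255]]'
python3 - <<'E'
from h import *
x,y=pose();print(x,y);p=get_image("wrist")
import pickle;pickle.dump(p,open("w4.pkl","wb"))
for hh in (.014,.017,.020):
    c,a,s,m=spacer(p,x,x[2]+hh);print(hh,"held rel tcp",(c-x[:2]).round(4),c.round(4),a.round(1),s.round(3))
print(w2p(p,[[.4975,.1503,.074]]))
crop(p,"w4.png",(166,80,366,320),700)
E
```

```text
clock: 5.82
tcp_pos: [0.5188, 0.1062, 0.1299]
ee_rot: [0.545, 0.839, -0.0, -0.0]
contact_force: [0.7, 0.2, -1.6]
opening: 0.544
[0.51883787 0.10623548 0.12994751] 23.971620624261192
0.014 held rel tcp [0.0001 0.0027] [0.519  0.1089] 68.7 0.735
0.017 held rel tcp [-0.0005  0.0043] [0.5183 0.1105] 68.7 0.695
0.02 held rel tcp [-0.0012  0.0059] [0.5177 0.1122] 68.9 0.644
[[249.28278909 136.6366729 ]]
```

View pics/w4.png

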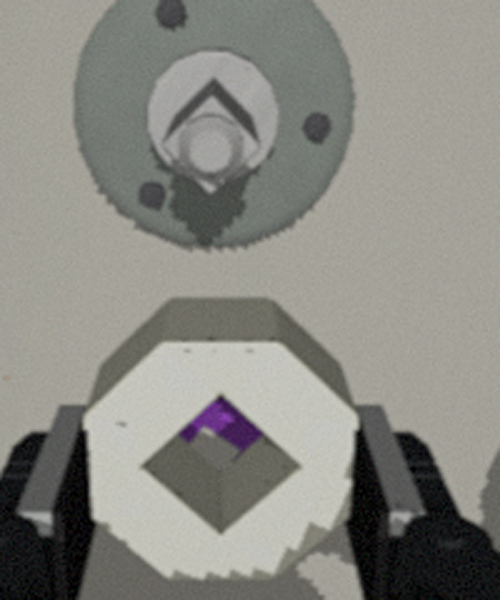

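```bash
python3 - <<'E'
from h import *
import pickle;p=pickle.load(open("w4.pkl","rb"))
o=np.array([166,80]);x=np.array([.5188,.1062,.1299])
bc=np.array([[220,393],[300,465],[221,532],[141,465]])/2.5+o
for h in(.13,.137,.144,.151):
    X=p2w(p,bc,h);print(h,"bore ctr",X.mean(0).round(4),np.linalg.norm(X[1]-X[3]).round(4),np.linalg.norm(X[0]-X[2]).round(4))
a=np.array([[211,97],[261,145],[212,192],[163,143]])/2.5+o
X=p2w(p,a,.074);print("arbor",X.mean(0).round(4),np.linalg.norm(X[1]-X[3]),np.linalg.norm(X[0]-X[2]))
print("foot",p2w(p,np.array([214,107])/2.5+o,.01).round(4),"shoulder",p2w(p,np.array([213,116])/2.5+o,.024).round(4),"nose",p2w(p,np.array([211,149])/2.5+o,.081).round(4))
E
```

```text
0.13 bore ctr [0.5226 0.1013 0.13  ] 0.0315 0.0314
0.137 bore ctr [0.5209 0.1052 0.137 ] 0.0299 0.0298
0.144 bore ctr [0.5191 0.1091 0.144 ] 0.0284 0.0283
0.151 bore ctr [0.5174 0.113  0.151 ] 0.0268 0.0267
arbor [0.4986 0.15   0.074 ] 0.023686265983249678 0.02298635637791574
foot [[0.4981 0.1512 0.01  ]] shoulder [[0.4983 0.1502 0.024 ]] nose [[0.4984 0.1501 0.081 ]]
```

```bash
python3 -m crank '[[0,0,0,-0.0104,0.0205,0,255],[0,0,0,-0.0104,0.0206,0,255],[0,0,0,0,0,-0.02,255],[0,0,0,0,0,-0.015,255],[0,0,0,0,0,-0.004,255],[0,0,0,0,0,0,255]]'
python3 - <<'E'
from h import *
o=get_obs();print(o["tcp_pos"],o["contact_force"],o["ft_torque"])
E
python3 -m crank '[[0,0,0,0,0,-0.003,255],[0,0,0,0,0,-0.003,255],[0,0,0,0,0,0,255]]'
```

```text
clock: 6.62
tcp_pos: [0.4984, 0.1464, 0.0912]
ee_rot: [0.546, 0.838, -0.0, -0.0]
contact_force: [0.3, -0.1, -0.2]
opening: 0.54
[0.4984391  0.14643464 0.09123628] [ 0.28806992 -0.12700063 -0.17013277] [ 0.00240166 -0.01577803 -0.03148066]
clock: 7.0
tcp_pos: [0.4983, 0.1465, 0.0853]
ee_rot: [0.546, 0.838, -0.0, -0.0]
contact_force: [-0.7, 0.0, -0.3]
opening: 0.545
```

```bash
python3 -m crank '[[0,0,0,0,0,-0.002,255],[0,0,0,0,0,-0.002,255],[0,0,0,0,0,-0.001,255],[0,0,0,0,0,0,255]]'; python3 -m crank '[[0,0,0,0,0,-0.002,255],[0,0,0,0,0,-0.001,255],[0,0,0,0,0,0,255]]'
```

```text
clock: 7.5
tcp_pos: [0.4983, 0.1466, 0.0803]
ee_rot: [0.546, 0.838, -0.0, -0.0]
contact_force: [0.4, 0.7, -1.0]
opening: 0.546
clock: 7.88
tcp_pos: [0.4983, 0.1466, 0.0773]
ee_rot: [0.546, 0.838, -0.0, -0.0]
contact_force: [1.3, 0.7, -1.2]
opening: 0.542
```

```bash
python3 -m crank '[[0,0,0,0,0,-0.002,255],[0,0,0,0,0,-0.002,255],[0,0,0,0,0,0,255]]'; python3 -m crank '[[0,0,0,0,0,-0.002,255],[0,0,0,0,0,-0.002,255],[0,0,0,0,0,0,255]]';
```

```text
clock: 8.25
tcp_pos: [0.4982, 0.1465, 0.0731]
ee_rot: [0.546, 0.838, -0.0, -0.0]
contact_force: [-0.2, 0.1, -0.7]
opening: 0.543
clock: 8.62
tcp_pos: [0.4982, 0.1466, 0.0691]
ee_rot: [0.546, 0.838, -0.0, -0.0]
contact_force: [0.7, -0.5, -1.0]
opening: 0.539
```

It slipped straight over. Lowering.

```bash
python3 -m crank '[[0,0,0,0,0,-0.006,255],[0,0,0,0,0,-0.006,255],[0,0,0,0,0,-0.006,255],[0,0,0,0,0,-0.006,255],[0,0,0,0,0,-0.006,255],[0,0,0,0,0,0,255]]'; python3 -m crank '[[0,0,0,0,0,-0.002,255],[0,0,0,0,0,-0.002,255],[0,0,0,0,0,-0.001,255],[0,0,0,0,0,0,255]]';
```

```text
clock: 9.38
tcp_pos: [0.4979, 0.1465, 0.0387]
ee_rot: [0.546, 0.838, -0.0, -0.001]
contact_force: [0.2, 0.0, -1.3]
opening: 0.543
clock: 9.88
tcp_pos: [0.4983, 0.1466, 0.0344]
ee_rot: [0.546, 0.838, -0.0, -0.0]
contact_force: [-0.1, 0.1, -1.2]
opening: 0.545
```

```bash
python3 -m crank '[[0,0,0,0,0,-0.001,255],[0,0,0,0,0,-0.001,255],[0,0,0,0,0,0,255]]'; python3 -m crank '[[0,0,0,0,0,-0.001,255],[0,0,0,0,0,0,255]]'
```

```text
clock: 10.25
tcp_pos: [0.4983, 0.1465, 0.0323]
ee_rot: [0.546, 0.838, -0.0, -0.0]
contact_force: [1.0, 1.8, -0.2]
opening: 0.546
clock: 10.5
tcp_pos: [0.4983, 0.1466, 0.0313]
ee_rot: [0.546, 0.838, -0.0, -0.0]
contact_force: [0.5, 0.7, -0.9]
opening: 0.542
```

```bash
python3 -m crank '[[0,0,0,0,0,-0.001,255],[0,0,0,0,0,0,255]]'; python3 -m crank '[[0,0,0,0,0,-0.0007,255],[0,0,0,0,0,0,255]]'
```

```text
clock: 10.75
tcp_pos: [0.4984, 0.1466, 0.0304]
ee_rot: [0.546, 0.838, 0.0, 0.0]
contact_force: [-0.5, -0.1, -0.3]
opening: 0.542
clock: 11.0
tcp_pos: [0.4984, 0.1466, 0.0304]
ee_rot: [0.546, 0.838, -0.0, -0.0]
contact_force: [-3.3, -1.4, 5.9]
opening: 0.547
```

```bash
python3 -m crank '[[0,0,0,0,0,0,0],[0,0,0,0,0,0,0],[0,0,0,0,0,0,0],[0,0,0,0,0,0.03,0],[0,0,0,0,0,0.05,0],[0,0,0,0,0,0.02,0],[0,0,-4.6,-0.011,-0.051,0,0],[0,0,0,-0.011,-0.053,0,0],[0,0,0,-0.011,-0.053,0,0],[0,0,0,-0.011,-0.052,0,0],[0,0,0,0,0,0,0]]'
python3 - <<'E'
from h import *
print(pose())
p=get_image("wrist");t=get_image("top")
c,a,s,m=spacer(p,[.454,-.062],.015);print("mid",c.round(4),a.round(1),s.round(3))
f=p["frame"].copy();th=np.radians(a)
for rr,k,off in((.024/np.cos(np.pi/8),8,np.pi/8),(.01*2**.5,4,np.pi/4)):
    an=th+off+np.arange(k)*2*np.pi/k
    q=w2p(p,np.c_[c[0]+rr*np.cos(an),c[1]+rr*np.sin(an),np.full(k,.015)])
    cv2.polylines(f,[np.round(q).astype(int)],True,(255,0,0))
x,y=q.mean(0).astype(int);A=cv2.resize(f[max(y-70,0):y+70,max(x-70,0):x+70,::-1],(390,390))
B=cv2.resize(t["frame"][165:230,232:297,::-1],(390,390),interpolation=cv2.INTER_CUBIC)
cv2.imwrite("pics/w5.png",np.hstack([A,B]))
E
```

```text
clock: 12.38
tcp_pos: [0.454, -0.0652, 0.1299]
ee_rot: [0.582, 0.814, -0.0, 0.0]
contact_force: [0.8, -0.1, 0.7]
opening: 1.001
(array([ 0.45399091, -0.06519443,  0.12990035]), np.float64(18.88414883151667))
mid [ 0.4559 -0.0625] 19.9 0.744
```

View pics/w5.png

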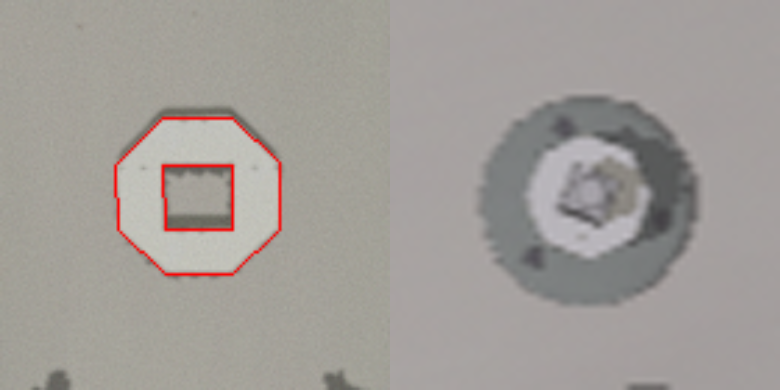

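Left: the mid spacer is centred at (198,196) and the fit overlay is exact. Right: the thick spacer sits centred on the stand. Gripping mid.

```bash
python3 -m crank '[[0,0,1,0.0019,0.0027,-0.045,0],[0,0,0,0,0,-0.045,0],[0,0,0,0,0,-0.025,0],[0,0,0,0,0,-0.009,0],[0,0,0,0,0,0,0]]'; python3 - <<'E'
from h import *
print(pose())
E
```

```text
clock: 13.1
tcp_pos: [0.4564, -0.059, 0.0057]
ee_rot: [0.572, 0.821, -0.0, -0.0]
contact_force: [-0.4, 0.4, 0.6]
opening: 0.997
(array([ 0.45644138, -0.05898136,  0.00570377]), np.float64(20.28137140517922))
```

```bash
python3 -m crank '[[0,0,0,-0.0005,-0.0033,-0.001,0],[0,0,0,0,0,0,255],[0,0,0,0,0,0,255],[0,0,0,0,0,0,255],[0,0,0,0,0,0,255],[0,0,0,0,0,0,255]]'; python3 - <<'E'
from h import *
print(pose())
E
```

```text
clock: 13.85
tcp_pos: [0.4566, -0.0634, 0.0057]
ee_rot: [0.572, 0.82, 0.0, 0.001]
contact_force: [-1.6, 0.2, 6.8]
opening: 0.543
(array([ 0.45659312, -0.063425  ,  0.00572046]), np.float64(20.193512710582656))
```

```bash
python3 -m crank '[[0,0,0,0,0,0.02,255],[0,0,0,0,0,0.05,255],[0,0,0,0,0,0.055,255],[0,0,-10.3,0.006,0.042,0,255],[0,0,-10.3,0.006,0.042,0,255],[0,0,-10.3,0.006,0.042,0,255],[0,0,-10.4,0.0055,0.041,0,255],[0,0,0,0,0,0,255],[0,0,0,0,0,0,255]]'
python3 - <<'E'
from h import *
x,y=pose();print(x,y);p=get_image("wrist")
hh=.0095
c,a,s,m=spacer(p,x,x[2]+hh);print("held rel tcp",(c-x[:2]).round(4),c.round(4),a.round(1),s.round(3))
f=p["frame"].copy()
def draw(c,a,h,R0,k,off):
    an=np.radians(a)+off+np.arange(k)*2*np.pi/k
    q=w2p(p,np.c_[c[0]+R0*np.cos(an),c[1]+R0*np.sin(an),np.full(k,h)])
    cv2.polylines(f,[np.round(q*8).astype(int)],True,(255,0,0),1,cv2.LINE_AA,3)
draw(c,a,x[2]+hh,.01*2**.5,4,np.pi/4);draw(c,a,x[2]+hh,.024/np.cos(np.pi/8),8,np.pi/8)
draw((.4983,.1502),68.7,.074,.00875*2**.5,4,np.pi/4)
p["frame"]=f;crop(p,"w6.png",(166,80,366,320),700)
E
```

```text
clock: 14.98
tcp_pos: [0.479, 0.1037, 0.1296]
ee_rot: [0.824, 0.566, -0.0, 0.0]
contact_force: [-0.4, -0.3, -0.9]
opening: 0.534
[0.47904183 0.10369305 0.12956259] -21.027743492519182
held rel tcp [0.0017 0.0009] [0.4807 0.1046] 69.1 0.514
```

View pics/w6.png

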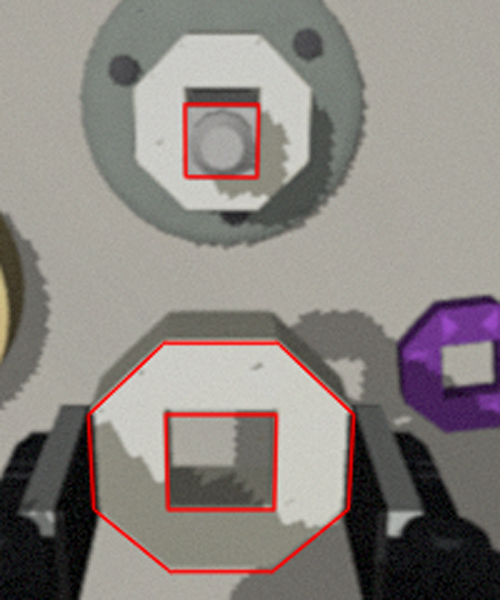

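Both overlays fit: the held mid spacer and the arbor square line up. Shifting over the arbor and feeling down.

```bash
python3 -m crank '[[0,0,0,0.0088,0.0228,0,255],[0,0,0,0.0088,0.0228,0,255],[0,0,0,0,0,-0.02,255],[0,0,0,0,0,-0.018,255],[0,0,0,0,0,-0.005,255],[0,0,0,0,0,-0.003,255],[0,0,0,0,0,0,255]]'; python3 -m crank '[[0,0,0,0,0,-0.002,255],[0,0,0,0,0,-0.002,255],[0,0,0,0,0,-0.002,255],[0,0,0,0,0,0,255]]'; python3 -m crank '[[0,0,0,0,0,-0.002,255],[0,0,0,0,0,-0.002,255],[0,0,0,0,0,0,255]]'
```

```text
clock: 15.9
tcp_pos: [0.4971, 0.1494, 0.084]
ee_rot: [0.825, 0.566, 0.0, 0.0]
contact_force: [-0.4, 0.3, 0.4]
opening: 0.537
clock: 16.4
tcp_pos: [0.4967, 0.1496, 0.0775]
ee_rot: [0.825, 0.566, -0.0, -0.0]
contact_force: [-0.1, 0.9, -0.5]
opening: 0.539
clock: 16.77
tcp_pos: [0.4967, 0.1496, 0.0734]
ee_rot: [0.825, 0.566, -0.0, -0.0]
contact_force: [-0.4, -0.5, 0.4]
opening: 0.541
```

```bash
python3 -m crank '[[0,0,0,0,0,-0.003,255],[0,0,0,0,0,-0.003,255],[0,0,0,0,0,0,255]]'; python3 -m crank '[[0,0,0,0,0,-0.004,255],[0,0,0,0,0,-0.004,255],[0,0,0,0,0,-0.003,255],[0,0,0,0,0,-0.002,255],[0,0,0,0,0,0,255]]'
```

```text
clock: 17.15
tcp_pos: [0.4966, 0.1496, 0.0673]
ee_rot: [0.825, 0.566, -0.0, -0.0]
contact_force: [0.2, -1.0, -0.5]
opening: 0.541
clock: 17.77
tcp_pos: [0.4967, 0.1496, 0.0545]
ee_rot: [0.825, 0.566, -0.0, -0.0]
contact_force: [0.3, -0.4, -1.4]
opening: 0.535
```

```bash
python3 -m crank '[[0,0,0,0,0,-0.001,255],[0,0,0,0,0,-0.001,255],[0,0,0,0,0,0,255]]'; python3 -m crank '[[0,0,0,0,0,-0.0008,255],[0,0,0,0,0,0,255]]';  python3 -m crank '[[0,0,0,0,0,-0.0006,255],[0,0,0,0,0,0,255]]'
```

```text
clock: 18.15
tcp_pos: [0.4969, 0.1495, 0.0527]
ee_rot: [0.825, 0.566, 0.0, 0.0]
contact_force: [0.0, 0.4, 0.5]
opening: 0.539
clock: 18.4
tcp_pos: [0.4969, 0.1496, 0.0519]
ee_rot: [0.825, 0.566, 0.0, -0.0]
contact_force: [0.2, -0.1, -0.4]
opening: 0.537
clock: 18.65
tcp_pos: [0.4969, 0.1496, 0.0517]
ee_rot: [0.825, 0.566, -0.0, -0.0]
contact_force: [-2.4, -1.7, 5.6]
opening: 0.536
```

```bash
python3 -m crank '[[0,0,0,0,0,0,0],[0,0,0,0,0,0,0],[0,0,0,0,0,0,0],[0,0,0,0,0,0.02,0],[0,0,0,0,0,0.04,0],[0,0,0,0,0,0.02,0],[0,0,-6,0.0229,-0.0395,0,0],[0,0,-5.4,0.0229,-0.0395,0,0],[0,0,0,0.0229,-0.0395,0,0],[0,0,0,0.0229,-0.0395,0,0],[0,0,0,0.0229,-0.0395,0,0],[0,0,0,0,0,0,0],[0,0,0,0,0,0,0]]'
python3 - <<'E'
from h import *
print(pose())
p=get_image("wrist");t=get_image("top")
c,a,s,m=spacer(p,[.6115,-.048],.010);print("thin",c.round(4),a.round(1),s.round(3))
f=p["frame"].copy();th=np.radians(a)
for rr,k,off in((.024/np.cos(np.pi/8),8,np.pi/8),(.01*2**.5,4,np.pi/4)):
    an=th+off+np.arange(k)*2*np.pi/k
    q=w2p(p,np.c_[c[0]+rr*np.cos(an),c[1]+rr*np.sin(an),np.full(k,.010)])
    cv2.polylines(f,[np.round(q).astype(int)],True,(255,0,0))
x,y=q.mean(0).astype(int);A=cv2.resize(f[max(y-70,0):y+70,max(x-70,0):x+70,::-1],(390,390))
B=cv2.resize(t["frame"][165:230,232:297,::-1],(390,390),interpolation=cv2.INTER_CUBIC)
cv2.imwrite("pics/w7.png",np.hstack([A,B]))
E
```

```text
clock: 20.27
tcp_pos: [0.6109, -0.0475, 0.1308]
ee_rot: [0.877, 0.481, -0.0, -0.001]
contact_force: [1.4, 0.3, 0.5]
opening: 1.002
(array([ 0.61085747, -0.04750146,  0.13081455]), np.float64(-32.50918559363639))
thin [ 0.612 -0.049] 58.5 0.767
```

View pics/w7.png

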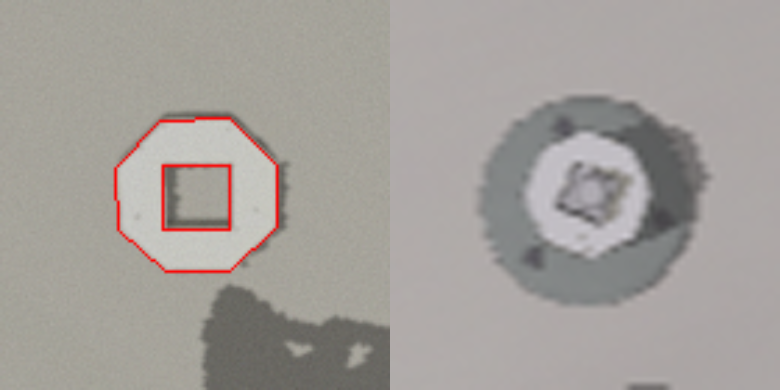

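The thin spacer's fit is exact (left), and the stand shows the aligned stack (right). Gripping thin.

```bash
python3 -m crank '[[0,0,1,0.0011,-0.0015,-0.045,0],[0,0,0,0,0,-0.045,0],[0,0,0,0,0,-0.025,0],[0,0,0,0,0,-0.010,0],[0,0,0,0,0,0,0],[0,0,0,0,0,0,0]]'; python3 - <<'E'
from h import *
print(pose())
E
```

```text
clock: 21.12
tcp_pos: [0.6136, -0.0494, 0.0079]
ee_rot: [0.872, 0.489, 0.001, 0.001]
contact_force: [-0.2, -0.2, 0.6]
opening: 0.993
(array([ 0.61360409, -0.04944301,  0.00790596]), np.float64(-31.47845273877605))
```

```bash
python3 -m crank '[[0,0,0,-0.0012,0.0004,-0.003,0],[0,0,0,0,0,0,255],[0,0,0,0,0,0,255],[0,0,0,0,0,0,255],[0,0,0,0,0,0,255],[0,0,0,0,0,0,255]]'; python3 - <<'E'
from h import *
print(pose())
E
```

```text
clock: 21.88
tcp_pos: [0.612, -0.0492, 0.0041]
ee_rot: [0.873, 0.489, 0.001, 0.001]
contact_force: [0.3, 0.1, 6.4]
opening: 0.531
(array([ 0.61204416, -0.04924813,  0.00412086]), np.float64(-31.50331233119942))
```

```bash
python3 -m crank '[[0,0,0,0,0,0.02,255],[0,0,0,0,0,0.05,255],[0,0,0,0,0,0.055,255],[0,0,5.2,-0.033,0.038,0,255],[0,0,5.2,-0.033,0.038,0,255],[0,0,0,-0.033,0.038,0,255],[0,0,0,-0.033,0.038,0,255],[0,0,0,0,0,0,255],[0,0,0,0,0,0,255]]'
python3 - <<'E'
from h import *
x,y=pose();print(x,y);p=get_image("wrist")
hh=.0059
c,a,s,m=spacer(p,x,x[2]+hh);print("held rel tcp",(c-x[:2]).round(4),c.round(4),a.round(1),s.round(3),"shift",np.array([.4983,.1502])-c)
f=p["frame"].copy()
def draw(c,a,h,R0,k,off):
    an=np.radians(a)+off+np.arange(k)*2*np.pi/k
    q=w2p(p,np.c_[c[0]+R0*np.cos(an),c[1]+R0*np.sin(an),np.full(k,h)])
    cv2.polylines(f,[np.round(q*8).astype(int)],True,(255,0,0),1,cv2.LINE_AA,3)
draw(c,a,x[2]+hh,.01*2**.5,4,np.pi/4);draw(c,a,x[2]+hh,.024/np.cos(np.pi/8),8,np.pi/8)
draw((.4983,.1502),69,.074,.00875*2**.5,4,np.pi/4)
p["frame"]=f;crop(p,"w8.png",(166,80,366,320),700)
E
```

```text
clock: 23.0
tcp_pos: [0.4797, 0.1029, 0.1291]
ee_rot: [0.825, 0.566, 0.001, 0.001]
contact_force: [0.8, 0.4, -0.0]
opening: 0.533
[0.47972117 0.10285419 0.12906341] -21.08214693874406
held rel tcp [ 0.0011 -0.0008] [0.4808 0.1021] 67.6 0.47 shift [0.01745856 0.04813338]
```

View pics/w8.png

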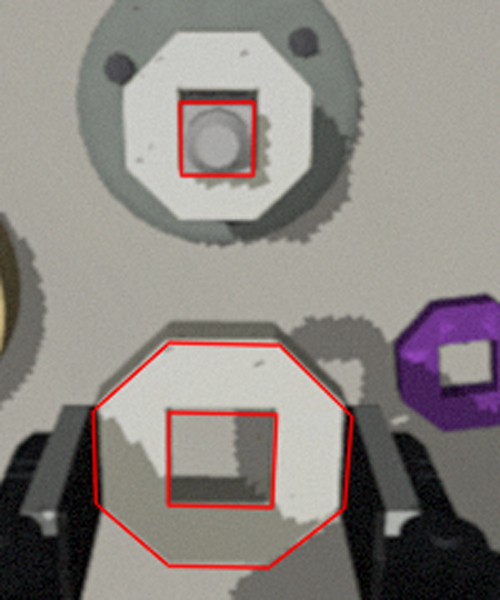

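Held and arbor outlines line up again, and the stack bore is aligned. Shifting over and feeling down.

```bash
python3 -m crank '[[0,0,0,0.0087,0.0239,0,255],[0,0,0,0.0087,0.0239,0,255],[0,0,0,0,0,-0.02,255],[0,0,0,0,0,-0.018,255],[0,0,0,0,0,-0.005,255],[0,0,0,0,0,-0.003,255],[0,0,0,0,0,0,255]]'; python3 -m crank '[[0,0,0,0,0,-0.002,255],[0,0,0,0,0,-0.002,255],[0,0,0,0,0,-0.002,255],[0,0,0,0,0,0,255]]'; python3 -m crank '[[0,0,0,0,0,-0.002,255],[0,0,0,0,0,-0.002,255],[0,0,0,0,0,0,255]]'
```

```text
clock: 23.92
tcp_pos: [0.497, 0.1506, 0.0826]
ee_rot: [0.825, 0.566, 0.0, 0.0]
contact_force: [-0.8, 0.3, -0.9]
opening: 0.533
clock: 24.42
tcp_pos: [0.4965, 0.1508, 0.0761]
ee_rot: [0.825, 0.566, -0.0, -0.0]
contact_force: [0.6, 0.6, -0.7]
opening: 0.531
clock: 24.8
tcp_pos: [0.4965, 0.1508, 0.072]
ee_rot: [0.825, 0.566, -0.0, -0.0]
contact_force: [0.2, -0.5, -0.6]
opening: 0.534
```

```bash
python3 -m crank '[[0,0,0,0,0,-0.002,255],[0,0,0,0,0,-0.002,255],[0,0,0,0,0,-0.001,255],[0,0,0,0,0,0,255]]'; python3 -m crank '[[0,0,0,0,0,-0.001,255],[0,0,0,0,0,0,255]]';  python3 -m crank '[[0,0,0,0,0,-0.0008,255],[0,0,0,0,0,0,255]]';python3 -m crank '[[0,0,0,0,0,-0.0006,255],[0,0,0,0,0,0,255]]'
```

```text
clock: 25.3
tcp_pos: [0.4966, 0.1508, 0.0672]
ee_rot: [0.825, 0.566, -0.0, -0.0]
contact_force: [0.3, -0.2, 0.5]
opening: 0.529
clock: 25.55
tcp_pos: [0.4966, 0.1508, 0.0663]
ee_rot: [0.825, 0.566, -0.0, -0.0]
contact_force: [0.0, 0.5, 0.6]
opening: 0.531
clock: 25.8
tcp_pos: [0.4966, 0.1508, 0.0654]
ee_rot: [0.825, 0.566, -0.0, -0.0]
contact_force: [0.3, 0.3, -0.4]
opening: 0.527
clock: 26.05
tcp_pos: [0.4967, 0.1508, 0.0651]
ee_rot: [0.825, 0.566, 0.0, 0.0]
contact_force: [-1.1, -0.5, 2.1]
opening: 0.531
```

Contact exactly at the predicted home height. Releasing, withdrawing and checking from the side.

```bash
python3 -m crank '[[0,0,0,0,0,-0.0003,255],[0,0,0,0,0,0,0],[0,0,0,0,0,0,0],[0,0,0,0,0,0,0],[0,0,0,0,0,0.02,0],[0,0,0,0,0,0.05,0],[0,0,0,0.02,-0.05,0.05,0],[0,0,0,0.02,-0.05,0,0],[0,0,0,0.02,-0.05,0,0],[0,0,0,0,0,0,0]]'
python3 - <<'E'
from h import *
p=get_image("scene");c=w2p(p,[[.498,.15,.071],[.498,.15,.024]]);print(c)
f=p["frame"];x,y=c[0].astype(int)
A=cv2.resize(f[y-30:y+50,x-40:x+40,::-1],(400,400),interpolation=cv2.INTER_CUBIC)
g=f.copy()
for z in(.024,.046,.061,.071):
    an=np.radians(69)+np.pi/8+np.arange(8)*np.pi/4;r=.024/np.cos(np.pi/8)
    q=w2p(p,np.c_[.498+r*np.cos(an),.1502+r*np.sin(an),np.full(8,z)])
    cv2.polylines(g,[np.round(q*8).astype(int)],True,(255,0,0),1,cv2.LINE_AA,3)
B=cv2.resize(g[y-30:y+50,x-40:x+40,::-1],(400,400),interpolation=cv2.INTER_CUBIC)
cv2.imwrite("pics/fin.png",np.hstack([A,B]))
E
```

```text
clock: 27.3
tcp_pos: [0.5547, 0.0053, 0.1774]
ee_rot: [0.826, 0.564, 0.0, 0.0]
contact_force: [-0.1, -0.2, -0.9]
opening: 0.996
[[267.30522907 200.99351245]
 [267.03025062 213.17891435]]
```

View pics/fin.png

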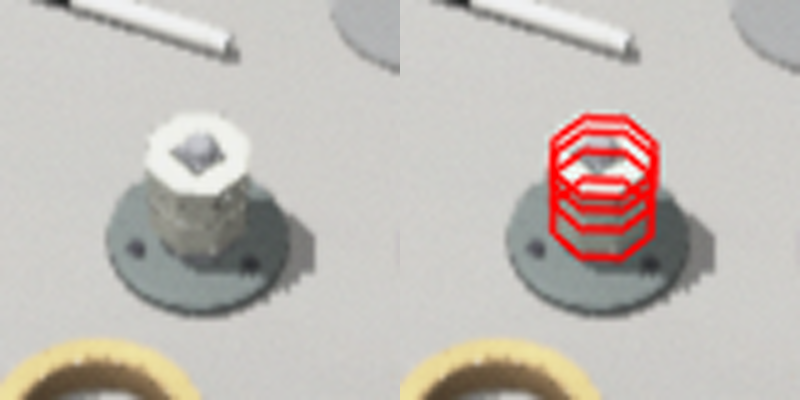

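The stack at (200,190) is continuous and flat with no gap, and only the nose and a little of the square show above it. Handing in.

```bash
python3 -c "
from station import *
print(finish_job())"
```

```text
the job is handed in; nothing more can be done
None
```

All three spacers are on the arbor in the order asked: thick, then mid, then thin. The job was handed in at about 27 s.

- **Finding the arbor's angle:** I read it from the wrist camera, about 69° from the world x axis. I turned each spacer to match before lowering it in 1–6 mm steps. None of them caught on the square's corners, so the search by turning was not needed.
- **Seating:** each spacer made first contact within about 0.5 mm of its computed home height, with 2 to 6 N reported at contact.
- **Last check:** the final scene picture shows one upright, flat stack with no visible gap and the gripper clear. The drawn model outline agreed to about a pixel. That is coarse (roughly 2 mm or more), so the closer evidence for no gap is the contact heights.
- **Bystanders:** the arm touched none of the tape roll, peeler, marker or purple spacers on purpose. I did not measure their positions again at the end.

No check failed.

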